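Weight the flask and hold its stopper ready over the mouth

ROBOT

A 6-joint arm with a two-finger parallel gripper is mounted at the origin on the work surface; the furniture and walls round the work are solid. World frame = base frame: x ahead of the robot, y to its left, z up, the work surface at z = 0. Lengths are in mm, angles in rad, forces in N, time in s.
With the tool pointing down it reaches from about 275 to 775 mm from the base axis. Payload 14.6 kg.
Tool frame: the origin (TCP) lies midway between the tips of the shut fingers; the grasp point (between the pads) lies 19 mm behind it; z points along the fingers, y is the line along which they close (so a half turn about z gives the same grasp; the last joint's range is limited). The gripper opens to 85 mm and grips with 20 to 120 N. Pads are 22 mm wide; open, the fingers measure 114 mm over their backs; the gripper's body (76 mm by 85 mm) begins 54 mm behind the grasp point. The pads swing forward as they close: fully open they stand 13 mm farther back than shut.
Start: joints at [1.011, 0.263, -0.048, 1.259, 0, 1.415], TCP at [206.768, 482.571, 209.078] pointing down, gripper open.
Joint ranges: [-2.65, 2.65], [-0.89, 1.7], [-1.18, 1.37], [-2.13, 2.11], [-1.35, 1.29], [-3.14, 3.14]. Speed limits (rad/s): [1.89, 1.89, 2.57, 2.79, 3.14, 3.14].

INTERFACE

Orientations are given as a unit quaternion [x, y, z, w].
In Python, from bench import bot gives the robot as it stands. The module is installed in compiled form; this text tells all that it offers.
- The arm moves only by the tool step_arm, never from a script. Its argument "steps" is a list of rows, each a list of 7 numbers: the shift along the tool's x, y, z in m, then the turn, a rotation vector about the tool's x, y, z in rad, then the finger opening in m, from 0 to 0.0854. In form: [[x, y, z, rx, ry, rz, grip], ...]. A call has 1 to 12 rows; each row shifts and turns the commanded pose from where the row before left it, along the tool's axes as they then stand; what a row does not reach is not made up. A row lasts 1/12 s, in which the tool goes at most 41.7 mm and 7.16 degrees, less where a joint would pass 70% of its speed; a pose out of reach is approached as far as the arm can. A call is refused whole if a number of a shift passes 0.0417 or a number of a turn 0.125, either way. A call with a gripper value outside its range is refused whole. The fingers move at their own pace and stop on an object; the grip force is fixed at half the most. Time passes only in rows, so rows that do not move let the fingers close. It gives the time, the measured TCP pose, the force, the opening and the grip force at its end, in the units of the state.
- bot.state(): the state, without advancing time (a new reading comes with each control period).
- bot.snapshot(name): name is "scene" or "top" or "wrist"; returns (picture, depth): 384x512x3 uint8, blue, green, red; 384x512 float32, mm along the optical axis (not along the pixel's ray), 0 where there is no reading.
- bot.get_calibration(name): a dict with "fov_y" (degrees; the focal length in pixels is half the picture's height over the tangent of half this angle, whatever the lens; pixels are square), "cx", "cy" (the principal point, pixels), "xyz" and "attitude" of the camera in the world; the wrist camera has in their place "mount" (4x4, takes a point from camera to tool coordinates, whose origin is the TCP and whose axes are the flange's). Camera axes: x right, y up, looking along -z (the intrinsics and any distortion apply to the point x, -y, -z); pixel columns grow to the right and rows downward; lengths in mm; the calibration is good to about 2 mm. A picture is of the moment at which its call begins: read the wrist's pose just before it. get_calibration takes no time and is no camera call.
- bot.sign_off(): hands the job in; it is judged then, once.
The state is a dict: "clock": time; "joints": joint angles; "qvel": joint speeds; "effort": joint torques, N m; "ee_pos": TCP position; "tool_rot": TCP orientation; "wrist_force": force on the tool from outside, world axes, zero at the start; "torque": the same for the moment, N m; "gripper_width": opening from 0.0 (shut) to 1.0 (fully open); "grip_force": force on a finger pad.
Only numpy, scipy, OpenCV 4.12 (cv2) and the standard library are available. Lean on these libraries where they do the work, as an engineer would, in place of code of your own. Each camera call takes 0.05 s, during which the arm holds its last target. There are 200 camera calls.

TASK

Slip the grey ring weight down over the neck of the conical flask so that it sits level on the flask's shoulder, and let go of it. Then pick up the rubber stopper, carry it across to the flask without touching the test-tube rack that stands between them, and finish still holding it upright, centred and still about 1 cm above the open mouth of the flask, not touching the flask. Leave the flask standing about where it is, and the other things on the table alone.

Things in the scene. Friction and masses are not known exactly. Their poses are not given: they have to be found in the camera images.
- ring: grey ring weight lying flat on the table beyond the rack: outer diameter 60 mm, hole 43 mm, 14 mm thick, about 0.2 kg. Origin at the centre of its underside, z up. On the flask it comes to rest with its underside 65 mm above the flask's base.
- flask: conical glass flask standing loose, upright, on the table, 106 mm tall, about 0.18 kg; base 80 mm across, narrowing to a neck 29 mm across, with a lip 36 mm across on top. It stands on one side of the rack, left or right. Origin at the centre of its base, z up.
- flask_mouth (a point): centre of the flask's open mouth, on the rim plane 106 mm above its base; z up along the flask's axis.
- stopper: dark red rubber stopper, a round plug 26 mm tall, 27 mm across at its top and tapering to a narrower foot; it stands upright (wide end up) on the table on the other side of the rack. About 18 g. Origin at the centre of its foot, z up.
- rack: metal test-tube rack fixed to the table between the flask and the stopper, 92 mm wide (its x), 228 mm long (its y, pointing roughly away from the robot or towards it), 122 mm tall; four glass test tubes stand in it, fixed, tops at most 168 mm above the table. Origin at the centre of its underside.
- bottle: brown stoppered bottle, 53 mm across, 112 mm tall, loose bystander; origin at the centre of its base.
- mortar: white mortar, 69 mm across, 47 mm tall, loose bystander; origin at the centre of its base.
- petri: lidded petri dish, 66 mm across, 15 mm tall, loose bystander; origin at the centre of its base.
- beaker: small glass beaker, 44 mm across, 60 mm tall, loose bystander; origin at the centre of its base.

How it is judged (in metres and radians):
On the way:
1. the ring sits on the flask's shoulder round the neck, let go (horizontal distance between ring and flask below 0.008 m and z of ring in the frame of flask between 0.05 and 0.075 m and angle between ring's own z axis and vertical below 0.2 rad and contact force between the fingers and ring below 0.1 N), for 0.3 s.
At the end, for the whole second after the job is handed in: Ring round the flask neck (centred 8 mm, level 0.2 rad, underside 50-75 mm above the base), let go; flask upright, moved under 40 mm; stopper held still and upright (0.2 rad), its foot 3-20 mm above the mouth rim, within 7 mm of its centre; flask touched by neither stopper nor fingers (all of step 1 and horizontal distance between stopper and flask_mouth below 0.007 m and z of stopper in the frame of flask_mouth between 0.003 and 0.02 m and angle between stopper's own z axis and vertical below 0.2 rad and contact force between the fingers and stopper above 0.5 N and contact force between each of stopper, the fingers and flask below 0.05 N and contact force between stopper and ring below 0.05 N and linear speed of stopper below 0.01 m/s and angle between flask's own z axis and vertical below 0.08 rad and height (world z) of flask below 0.005 m and distance of flask from where it was at the start of the episode below 0.04 m); the arm keeps its last pose, push and grip.
It fails at once if the rack or its tubes are touched (contact force between anything else and rack above 0.5 N).
It fails at once if the stopper is pressed against the flask (contact force between stopper and flask above 1 N).
It fails at once if the flask is tipped (angle between flask's own z axis and vertical above 0.3 rad).
It fails at once if another thing on the table is disturbed (moved 20 mm) (distance of any of bottle, mortar, petri, beaker from where it was at the start of the episode above 0.02 m).
It also fails if it takes over 64 s, if anything falls off the work surface, if the arm or the gripper's body presses on something with over 40 N, if the wrist force passes 120 N, or if a joint passes its speed limit or range.

## Working session

There is one attempt and no reset: what is moved stays moved. The work goes in short steps, Python scripts to look and compute and a tool call to move; the robot and the scene stay as the last step left them, time stands still between calls to the robot, and variables do not carry over. Pictures are saved under pics/ and viewed, at most 10 in all, crops included, and the job is handed in when it is done.

Besides the shell and the picture viewer there is one more tool, called as name([rows], argument=value, ...), one row to a line, values as JSON. step_arm: Moves the arm, as the interface text tells. Its arguments: {"type":"object","properties":{"steps":{"type":"array","items":{"type":"array","items":{"type":"number"}}}},"required":["steps"]}

```bash
mkdir -p pics
python3 - <<'E'
from bench import bot
import cv2, numpy as np
np.set_printoptions(precision=4,suppress=True)
print(bot.state())
for n in("scene","top","wrist"):
    print(n,bot.get_calibration(n))
for n in("scene","top"):
    p,d=bot.snapshot(n); cv2.imwrite(f"pics/{n}0.png",p); np.save(f"{n}0.npy",d)
E
```

```text
{'clock': 0.0, 'joints': array([ 1.0107,  0.2635, -0.0489,  1.2594, -0.    ,  1.4155]), 'qvel': array([-0.0007,  0.    , -0.0009,  0.0021, -0.0002,  0.0016]), 'effort': array([  0.0059, -63.7614,  38.4563,   0.0138,   0.0002,   0.    ]), 'ee_pos': array([206.6107, 482.2944, 208.6234]), 'tool_rot': array([ 0.201 ,  0.9796, -0.0005, -0.0002]), 'wrist_force': array([ 0.0877, -1.1456, -0.0084]), 'torque': array([ 0.0283,  0.0308, -0.0127]), 'grip_force': 0.0, 'gripper_width': 0.997679237055912}
scene {'fov_y': 44.11308718267877, 'cx': 265.0794629162205, 'cy': 186.26721992797033, 'xyz': array([-322.1301, -835.9541,  893.5207]), 'attitude': array([ 0.4352, -0.1712, -0.3398,  0.816 ])}
top {'fov_y': 49.79038066019391, 'cx': 250.3367844425023, 'cy': 188.11654490381974, 'xyz': array([ 401.1506,   53.5201, 1331.6576]), 'attitude': array([ 0.029 , -0.0362, -0.7049,  0.7078])}
wrist {'fov_y': 61.88520299646477, 'cx': 252.32393142779372, 'cy': 191.3947112722958, 'mount': array([[   0.0003,    0.9605,    0.2783,   70.054 ],
       [   1.    ,   -0.0001,   -0.0008,   -0.6041],
       [  -0.0007,    0.2783,   -0.9605, -164.9074],
       [   0.    ,    0.    ,    0.    ,    1.    ]])}
```

View pics/scene0.png

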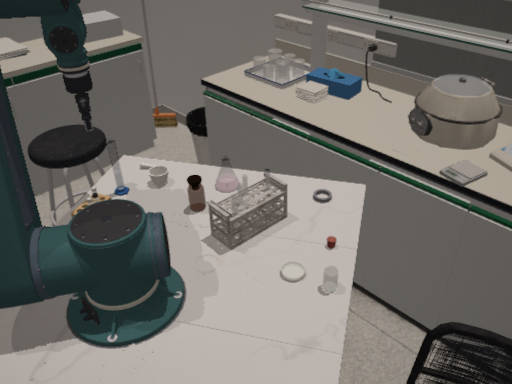

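View pics/top0.png

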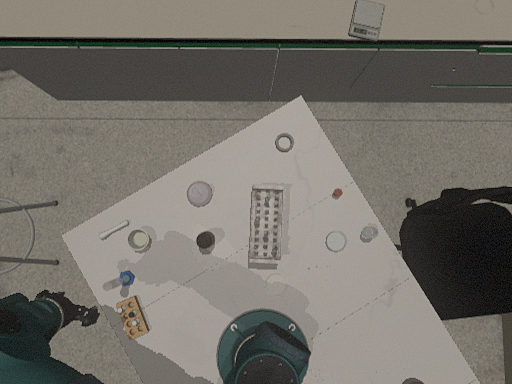

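The top view shows the ring at px (284,142), flask (200,194), stopper (337,193), rack around (266,226), bottle (205,240), petri (335,241), beaker (368,233) and mortar (139,239). The scene view agrees with this layout.

```bash
cat > h.py <<'E'
from bench import bot
import cv2, numpy as np
from scipy.spatial.transform import Rotation as R
np.set_printoptions(precision=4,suppress=True)
def cam(name,st=None):
    c=bot.get_calibration(name); f=192/np.tan(np.radians(c["fov_y"]/2))
    if name=="wrist":
        T=np.eye(4); T[:3,:3]=R.from_quat(st["tool_rot"]).as_matrix(); T[:3,3]=st["ee_pos"]
        M=T@c["mount"]; return f,c["cx"],c["cy"],M[:3,:3],M[:3,3]
    return f,c["cx"],c["cy"],R.from_quat(c["attitude"]).as_matrix(),np.array(c["xyz"])
def plane(C,uv,z):
    f,cx,cy,Rm,o=C; d=Rm@np.array([(uv[0]-cx)/f,-(uv[1]-cy)/f,-1]); return o+d*(z-o[2])/d[2]
def pix(C,p):
    f,cx,cy,Rm,o=C; q=Rm.T@(np.array(p,float)-o); return np.array([cx-f*q[0]/q[2],cy+f*q[1]/q[2]])
def cloud(C,D):
    f,cx,cy,Rm,o=C; v,u=np.mgrid[:384,:512]; q=np.stack([(u-cx)/f*D,-(v-cy)/f*D,-D],-1); P=q@Rm.T+o; P[D==0]=np.nan; return P
E
python3 - <<'E'
from h import *
C=cam("top"); D=np.load("top0.npy"); P=cloud(C,D); p=cv2.imread("pics/top0.png")
for n,u,v,z in [("ring",284,142,14),("flask",200,194,50),("stop",337,193,26),("bottle",205,240,100),("mortar",139,239,47),("petri",335,241,15),("beaker",368,233,50)]:
    print(n,plane(C,(u,v),z)[:2],P[v,u])
    b=P[v-16:v+17,u-16:u+17].reshape(-1,3); b=b[np.nan_to_num(b[:,2])>8]; print("   n",len(b),np.nanmedian(b,0),b[:,:2].min(0),b[:,:2].max(0),b[:,2].max())
hsv=cv2.cvtColor(p,cv2.COLOR_BGR2HSV); m=((hsv[...,0]<8)|(hsv[...,0]>172))&(hsv[...,1]>120)&(hsv[...,2]>50)
m[:, :300]=0; m[:,360:]=0; ys,xs=np.where(m); print("red",xs.mean(),ys.mean(),len(xs),plane(C,(xs.mean(),ys.mean()),20))
m=(P[...,2]>100)&(P[...,2]<180); m[:,:240]=0;m[:,300:]=0;m[:170]=0;m[280:]=0
q=P[m][:,:2].astype(np.float32); print("rack",cv2.minAreaRect(q),P[m][:,2].max())
for n,u,v in [("ring",284,142),("flask",200,194)]: 
    i=cv2.resize(p[v-28:v+28,u-28:u+28],(400,400),interpolation=cv2.INTER_CUBIC); cv2.imwrite(f"pics/{n}c.png",i)
cv2.imwrite("pics/crops.png",np.hstack([cv2.imread("pics/ringc.png"),cv2.imread("pics/flaskc.png")]))
E
```

```text
ring [673.2242 -68.0575] [675.4823 -69.0665   3.0642]
   n 120 [673.6084 -69.7898  12.255 ] [643.799  -97.5621] [703.1534 -42.0568] 19.203408669100554
flask [500.5733 196.8237] [496.5389 191.0086 102.0079]
   n 508 [502.0013 199.2688  37.8163] [465.1898 165.4732] [545.5329 242.4739] 108.65837520013406
stop [ 507.4878 -234.6121] [ 507.8611 -235.6234   21.4175]
   n 56 [ 507.8163 -236.4881   23.8171] [ 497.8594 -248.5037] [ 520.5847 -223.9534] 31.412222529811288
bottle [360.5601 174.4901] [360.8266 173.6958 108.0874]
   n 264 [360.9164 173.3887 108.1447] [335.5259 152.1075] [386.3274 201.42  ] 115.83215337640763
mortar [361.2248 382.4683] [360.1675 391.1791  12.9811]
   n 408 [360.2012 395.3493  22.592 ] [327.3117 353.7097] [410.3451 442.7564] 51.43233790868544
petri [ 355.9167 -228.2843] [ 355.7818 -229.1244   11.0748]
   n 341 [ 355.7818 -231.8997   13.4789] [ 324.2955 -264.6102] [ 387.4554 -199.9406] 20.688634667499855
beaker [ 381.9719 -323.3405] [ 381.2593 -337.3433    2.378 ]
   n 132 [ 384.5195 -338.5025   38.1097] [ 352.9172 -354.1099] [ 403.5228 -314.3185] 61.217269932921
red 336.6666666666667 191.16666666666666 6 [ 513.837  -234.9636   20.    ]
rack ((409.1964416503906, -6.009712219238281), (92.53486633300781, 226.43719482421875), 87.61569213867188) 169.91852792953523
```

View pics/crops.png

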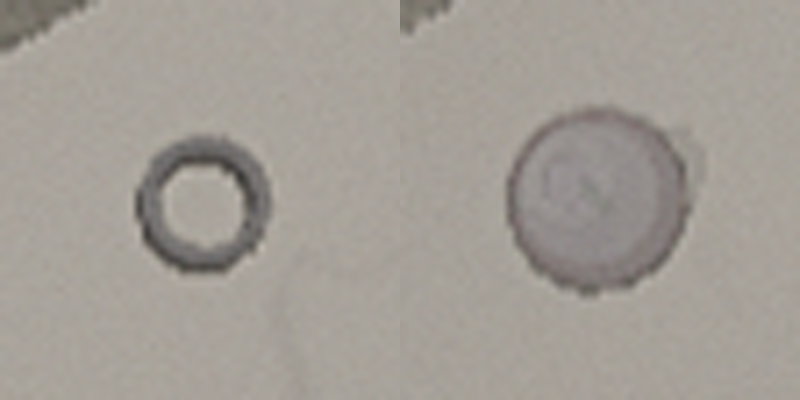

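The crops show the ring cleanly (hole and rim, centred in the left crop) and the flask as a translucent disc with its neck offset up and left. Depth puts the ring at about (674,-70), the flask base at (505,204) and the stopper at (510,-236). The rack covers x 296–523, y -53–41. I'll square the tool to the world axes and look at the flask from above.

step_arm([
  [0, 0, -0.01, 0, 0, -0.1, 0.0854],
  [0, 0, -0.01, 0, 0, -0.1, 0.0854],
  [0, 0, -0.01, 0, 0, -0.1, 0.0854],
  [0, 0, -0.01, 0, 0, -0.105, 0.0854],
])

```text
clock: 0.43
ee_pos: [206.7, 482.4, 249.2]
tool_rot: [-0.003, 1.0, -0.0, -0.0]
wrist_force: [-0.1, -0.1, -0.3]
gripper_width: 0.998
grip_force: 0.0
```

step_arm([
  [-0.025, -0.0235, 0, 0, 0, 0, 0.0854],
  [-0.025, -0.0235, 0, 0, 0, 0, 0.0854],
  [-0.025, -0.0235, 0, 0, 0, 0, 0.0854],
  [-0.025, -0.0235, 0, 0, 0, 0, 0.0854],
  [-0.025, -0.0235, 0, 0, 0, 0, 0.0854],
  [-0.025, -0.0235, 0, 0, 0, 0, 0.0854],
  [-0.025, -0.0235, 0, 0, 0, 0, 0.0854],
  [-0.025, -0.0235, 0, 0, 0, 0, 0.0854],
  [-0.025, -0.0235, 0, 0, 0, 0, 0.0854],
  [-0.025, -0.0235, 0, 0, 0, 0, 0.0854],
  [-0.025, -0.0235, 0, 0, 0, 0, 0.0854],
  [-0.023, -0.0235, 0, 0, 0, 0, 0.0854],
])

```text
clock: 1.43
ee_pos: [505.9, 199.1, 248.8]
tool_rot: [0.0, 1.0, -0.0, -0.0]
wrist_force: [-0.5, 0.7, 0.8]
gripper_width: 1.003
grip_force: 0.0
```

step_arm([
  [0, 0, 0, 0, 0, 0, 0.0854],
  [0, 0, 0, 0, 0, 0, 0.0854],
  [0, 0, 0, 0, 0, 0, 0.0854],
])

```text
clock: 1.68
ee_pos: [504.5, 200.7, 248.9]
tool_rot: [0.0, 1.0, 0.0, -0.0]
wrist_force: [0.3, 0.3, -0.4]
gripper_width: 1.001
grip_force: 0.0
```

Run:
```python
from h import *
s=bot.state(); p,d=bot.snapshot("wrist"); cv2.imwrite("pics/w1.png",p); np.save("w1.npy",d)
print(s["ee_pos"],s["tool_rot"],s["joints"],s["clock"])
C=cam("wrist",s); P=cloud(C,d); ok=(P[...,2]>100)&(P[...,2]<112)&(np.hypot(P[...,0]-505,P[...,1]-204)<60)
print(pix(C,(505,204,106)),ok.sum()); q=P[ok]; print(np.median(q,0),q.min(0),q.max(0))
```

```text
[504.4541 200.7297 248.854 ] [ 0.0001  1.      0.     -0.0004] [0.2285 0.287  0.0931 1.3777 0.0002 0.2286] 1.6833
[256.2151 173.5812] 521
[508.863  203.8425 104.3984] [489.4359 186.9429 100.0978] [524.2194 220.6614 108.3151]
```

View pics/w1.png

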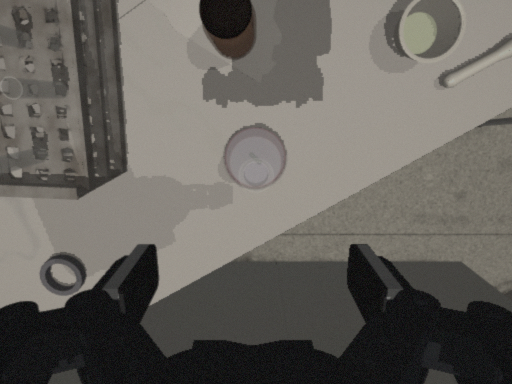

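The wrist view shows the flask lip at px (256,172), with the ring at (62,274) lower left and the rack on the left. Lip depth gives the mouth at (506.8, 203.8, ~106) with a 35 mm extent, which fits the 36 mm lip. Next I'll move over the ring.

step_arm([
  [-0.0142, -0.0226, 0, 0, 0, 0, 0.0854],
  [-0.0142, -0.0226, 0, 0, 0, 0, 0.0854],
  [-0.0142, -0.0226, 0, 0, 0, 0, 0.0854],
  [-0.0142, -0.0226, 0, 0, 0, 0, 0.0854],
  [-0.0142, -0.0226, 0, 0, 0, 0, 0.0854],
  [-0.0142, -0.0226, 0, 0, 0, 0, 0.0854],
  [-0.0142, -0.0226, 0, 0, 0, 0, 0.0854],
  [-0.0142, -0.0226, 0, 0, 0, 0, 0.0854],
  [-0.0142, -0.0226, 0, 0, 0, 0, 0.0854],
  [-0.0142, -0.0226, 0, 0, 0, 0, 0.0854],
  [-0.0142, -0.0226, 0, 0, 0, 0, 0.0854],
  [-0.0132, -0.0226, 0, 0, 0, 0, 0.0854],
])

```text
clock: 2.73
ee_pos: [674.6, -70.2, 249.3]
tool_rot: [-0.001, 1.0, 0.0, 0.0]
wrist_force: [0.8, -0.2, 0.5]
gripper_width: 0.999
grip_force: 0.0
```

step_arm([
  [0, 0, 0.03, 0, 0, 0, 0.0854],
  [0, 0, 0.03, 0, 0, 0, 0.0854],
  [0, 0, 0.03, 0, 0, 0, 0.0854],
  [0, 0, 0.02, 0, 0, 0, 0.0854],
  [0, 0, 0, 0, 0, 0, 0.0854],
  [0, 0, 0, 0, 0, 0, 0.0854],
  [0, 0, 0, 0, 0, 0, 0.0854],
])

```text
clock: 3.32
ee_pos: [674.9, -69.9, 140.9]
tool_rot: [-0.001, 1.0, -0.0, 0.001]
wrist_force: [0.2, 0.4, 0.8]
gripper_width: 1.002
grip_force: 0.0
```

Run:
```python
from h import *
s=bot.state(); p,d=bot.snapshot("wrist"); cv2.imwrite("pics/w2.png",p); np.save("w2.npy",d)
print(s["ee_pos"],s["tool_rot"],s["joints"],s["clock"])
C=cam("wrist",s); P=cloud(C,d); g=np.hypot(P[...,0]-674,P[...,1]+70)<45
ok=(P[...,2]>9)&(P[...,2]<20)&g
print(pix(C,(674,-70,14)),ok.sum()); q=P[ok]; print(np.median(q,0),np.percentile(q,1,0),np.percentile(q,99,0))
cs,_=cv2.findContours(ok.astype(np.uint8),cv2.RETR_CCOMP,cv2.CHAIN_APPROX_NONE)
for c in cs:
    if len(c)>20:
        w=np.array([plane(C,x[0],14)[:2] for x in c],np.float32); print(cv2.fitEllipse(w),cv2.minEnclosingCircle(w))
```

```text
[674.8682 -69.8689 140.8998] [-0.0006  1.     -0.0002  0.0009] [-0.2232  0.5532  0.2379  1.2535  0.0001 -0.2243] 3.3167
[252.8514 175.5802] 1559
[674.3738 -70.7647  13.9363] [646.6018 -98.9309   9.546 ] [703.6692 -42.5804  15.6128]
((675.1689453125, -70.65165710449219), (58.255584716796875, 58.75513458251953), 92.23593139648438) ((675.1826171875, -70.54134368896484), 29.933713912963867)
((674.8650512695312, -70.6678695678711), (42.21144485473633, 42.78607177734375), 8.945874214172363) ((674.7274780273438, -70.68960571289062), 21.83525848388672)
```

View pics/w2.png

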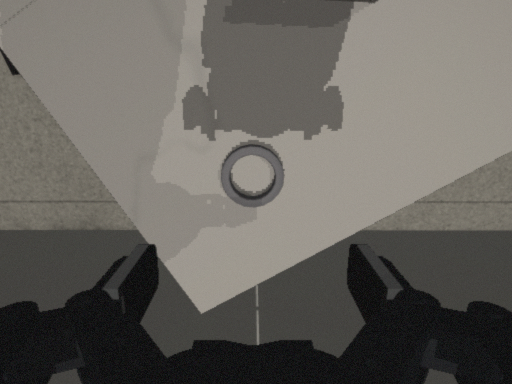

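The wrist view shows the ring at px (253,175). It fits an outer diameter of 58.5 mm and a hole of 42.5 mm at z 14, centred on (675.0,-70.7), so the sizes agree. Next: descend and grip.

step_arm([
  [0, -0.0008, 0.03, 0, 0, 0, 0.0854],
  [0, 0, 0.03, 0, 0, 0, 0.0854],
  [0, 0, 0.03, 0, 0, 0, 0.0854],
  [0, 0, 0.025, 0, 0, 0, 0.0854],
  [0, 0, 0.015, 0, 0, 0, 0.0854],
  [0, 0, 0.008, 0, 0, 0, 0.0854],
  [0, 0, 0.004, 0, 0, 0, 0.0854],
  [0, 0, 0, 0, 0, 0, 0.0854],
  [0, 0, 0, 0, 0, 0, 0.0854],
])

```text
clock: 4.12
ee_pos: [675.2, -71.5, -1.5]
tool_rot: [-0.0, 1.0, -0.0, 0.001]
wrist_force: [0.4, -0.1, -0.2]
gripper_width: 1.0
grip_force: 0.0
```

step_arm([
  [0, 0, 0, 0, 0, 0, 0.065],
  [0, 0, 0, 0, 0, 0, 0.06],
  [0, 0, 0, 0, 0, 0, 0.055],
  [0, 0, 0, 0, 0, 0, 0.05],
  [0, 0, 0, 0, 0, 0, 0.05],
  [0, 0, 0, 0, 0, 0, 0.05],
  [0, 0, 0, 0, 0, 0, 0.05],
])

```text
clock: 4.7
ee_pos: [674.3, -71.3, -2.9]
tool_rot: [-0.0, 1.0, -0.0, -0.0]
wrist_force: [-0.2, 0.3, -0.1]
gripper_width: 0.589
grip_force: 0.0
```

The opening reads 50 mm with no grip force, so the fingers may not be holding the ring. I'll look before doing anything else.

Run:
```python
from h import *
s=bot.state(); print(s["gripper_width"],s["grip_force"],s["ee_pos"])
p,d=bot.snapshot("wrist"); cv2.imwrite("pics/w3.png",p); np.save("w3.npy",d)
```

```text
0.5890444864068696 0.0 [674.2758 -71.3486  -2.9081]
```

View pics/w3.png

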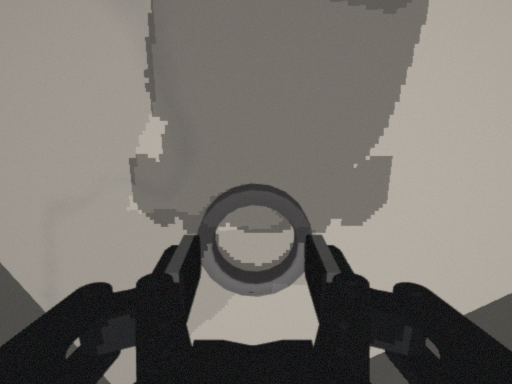

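The view shows the ring at px (255,240), with the finger faces almost tangent to its rim at columns 200 and 308. The ring isn't gripped yet, and the opening scale seems to be off. I'll close further.

step_arm([
  [0, 0, 0, 0, 0, 0, 0.045],
  [0, 0, 0, 0, 0, 0, 0.04],
  [0, 0, 0, 0, 0, 0, 0.035],
  [0, 0, 0, 0, 0, 0, 0.03],
  [0, 0, 0, 0, 0, 0, 0.03],
  [0, 0, 0, 0, 0, 0, 0.03],
])

```text
clock: 5.25
ee_pos: [674.3, -71.3, -2.9]
tool_rot: [-0.0, 1.0, 0.0, 0.0]
wrist_force: [0.0, 0.4, -0.6]
gripper_width: 0.354
grip_force: 0.0
```

Run:
```python
from h import *
s=bot.state()
p,d=bot.snapshot("wrist"); cv2.imwrite("pics/w4.png",p)
C=cam("wrist",s)
for dd,n in((np.load("w3.npy"),"w3"),(d,"w4")):
    P=cloud(C,dd); b=(np.hypot(P[...,0]-675,P[...,1]+71)<45)
    ok=b&(P[...,2]>9)&(P[...,2]<17.5); q=P[ok]; print(n,"ring",ok.sum(),np.percentile(q,1,0),np.percentile(q,99,0))
    for lo,hi in((17,22),(22,27),(27,35),(35,45)):
        k=b&(P[...,2]>lo)&(P[...,2]<hi); q=P[k]
        if k.sum()>5: 
            for sg in(-1,1):
                r=q[sg*(q[:,1]+71)>0]
                if len(r): print("  z",lo,hi,len(r),r.min(0)[:2],r.max(0)[:2])
```

```text
w3 ring 4996 [646.3485 -98.0025   9.3855] [703.3234 -44.7846  15.3776]
  z 22 27 69 [ 663.9409 -103.3388] [686.1653 -96.7354]
  z 22 27 70 [663.9594 -47.0977] [685.5367 -40.5694]
  z 27 35 310 [ 663.1921 -110.5931] [685.7819 -96.6267]
  z 27 35 313 [663.0747 -47.1687] [685.6016 -33.3083]
  z 35 45 514 [ 663.0767 -110.7436] [686.7499 -96.6088]
  z 35 45 513 [662.9684 -47.2304] [686.3863 -33.3493]
w4 ring 3705 [646.2842 -98.4925   9.3314] [703.7708 -43.1685  15.3715]
  z 17 22 19 [666.4299 -87.0863] [684.0583 -86.8486]
  z 17 22 16 [666.0923 -56.9906] [683.2666 -56.8149]
  z 22 27 101 [663.1651 -98.9355] [685.2515 -86.8448]
  z 22 27 96 [663.2563 -57.0806] [685.559  -46.7186]
  z 27 35 282 [ 663.1097 -100.4131] [685.4169 -86.7962]
  z 27 35 281 [663.1028 -57.1287] [685.1985 -43.4626]
  z 35 45 438 [ 663.0971 -100.5353] [685.5765 -86.724 ]
  z 35 45 449 [662.976  -57.1416] [685.8032 -43.2988]
```

View pics/w4.png

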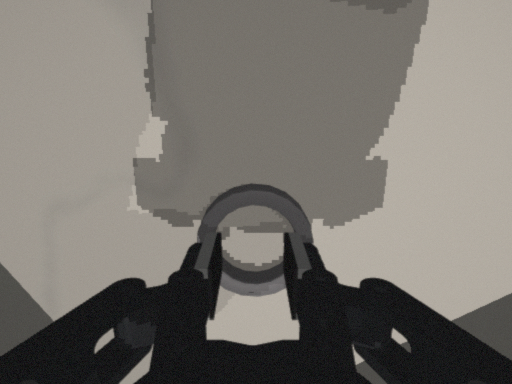

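In this view the fingers hover over the ring rather than round it. Depth puts their tips at z≈18–22, about 25 mm above the TCP reading, so they closed without touching. I'll reopen, go 18 mm lower and measure the tip height.

step_arm([
  [0, 0, 0, 0, 0, 0, 0.0854],
  [0, 0, 0, 0, 0, 0, 0.0854],
  [0, 0, 0, 0, 0, 0, 0.0854],
  [0, 0, 0, 0, 0, 0, 0.0854],
  [0, 0, 0, 0, 0, 0, 0.0854],
  [0, 0, 0.006, 0, 0, 0, 0.0854],
  [0, 0, 0.006, 0, 0, 0, 0.0854],
  [0, 0, 0.006, 0, 0, 0, 0.0854],
  [0, 0, 0, 0, 0, 0, 0.07],
  [0, 0, 0, 0, 0, 0, 0.07],
  [0, 0, 0, 0, 0, 0, 0.07],
])

```text
clock: 6.22
ee_pos: [674.3, -71.3, -21.0]
tool_rot: [-0.0, 1.0, 0.0, -0.0]
wrist_force: [-0.5, -0.7, 0.1]
gripper_width: 0.822
grip_force: 0.0
```

Run:
```python
from h import *
s=bot.state(); p,d=bot.snapshot("wrist"); cv2.imwrite("pics/w5.png",p)
print(s["ee_pos"],s["gripper_width"],s["wrist_force"])
C=cam("wrist",s); P=cloud(C,d)
r=np.hypot(P[...,0]-675,P[...,1]+70.7)
q=P[(r<33)&(P[...,2]>10)&(P[...,2]<17)]; print("ring",np.percentile(q,[1,99],0))
for sg in(-1,1):
    k=(sg*(P[...,1]+71)>31.5)&(sg*(P[...,1]+71)<50)&(np.abs(P[...,0]-674)<14)&(P[...,2]>3); q=P[k]
    print(sg,len(q),np.sort(q[:,2])[:20], "y",np.percentile(sg*(q[:,1]+71.3),[1,5,50]), "x",np.percentile(q[:,0],[2,98]))
```

```text
[674.2875 -71.3429 -20.9778] 0.821554171051364 [-0.5206 -0.7491  0.0992]
ring [[646.3795 -98.9364  10.2927]
 [703.3499 -42.8342  15.3043]]
-1 4780 [ 8.4104  8.473   8.5255  8.5363  9.0364  9.1827  9.2027  9.2333  9.2973
  9.2988  9.3929  9.4038  9.4964  9.582   9.7102  9.7914  9.8312  9.8821
 10.0419 10.1421] y [33.4407 35.3916 38.8926] x [661.3373 683.8051]
1 5170 [ 8.5443  8.6604  8.9264  9.0091  9.1719  9.4729  9.4737  9.4912  9.5271
  9.8612  9.9588  9.9599  9.9723 10.0043 10.0337 10.055  10.1535 10.1979
 10.2902 10.2956] y [33.0194 34.0666 38.3942] x [661.3709 683.5211]
```

The tips are at z≈8.5 for a 70 mm opening. Another 4 mm down leaves them about 2–3 mm above the table when closed on the ring.

step_arm([
  [-0.0006, 0.0004, 0.004, 0, 0, 0, 0.07],
  [0, 0, 0, 0, 0, 0, 0.065],
  [0, 0, 0, 0, 0, 0, 0.06],
  [0, 0, 0, 0, 0, 0, 0.055],
  [0, 0, 0, 0, 0, 0, 0.05],
  [0, 0, 0, 0, 0, 0, 0.045],
  [0, 0, 0, 0, 0, 0, 0.045],
])

```text
clock: 6.85
ee_pos: [674.9, -70.8, -24.3]
tool_rot: [-0.0, 1.0, 0.0, 0.0]
wrist_force: [-3.5, 1.5, 6.7]
gripper_width: 0.665
grip_force: 64.5
```

Gripped at 64 N. Now I'll lift it and carry it to the flask at a height that clears the tubes.

step_arm([
  [0, 0, -0.005, 0, 0, 0, 0.045],
  [0, 0, -0.015, 0, 0, 0, 0.045],
  [0, 0, -0.025, 0, 0, 0, 0.045],
  [0, 0, -0.03, 0, 0, 0, 0.045],
  [0, 0, -0.03, 0, 0, 0, 0.045],
  [0, 0, -0.03, 0, 0, 0, 0.045],
  [0, 0, -0.03, 0, 0, 0, 0.045],
  [0, 0, -0.03, 0, 0, 0, 0.045],
  [0, 0, -0.025, 0, 0, 0, 0.045],
  [0, 0, -0.015, 0, 0, 0, 0.045],
  [0, 0, -0.01, 0, 0, 0, 0.045],
  [0, 0, 0, 0, 0, 0, 0.045],
])

```text
clock: 7.85
ee_pos: [675.5, -71.1, 222.5]
tool_rot: [-0.0, 1.0, -0.0, 0.002]
wrist_force: [-0.4, -0.2, -2.6]
gripper_width: 0.667
grip_force: 64.7
```

step_arm([
  [0.007, 0.012, 0, 0, 0, 0, 0.045],
  [0.012, 0.019, 0, 0, 0, 0, 0.045],
  [0.015, 0.025, 0, 0, 0, 0, 0.045],
  [0.017, 0.028, 0, 0, 0, 0, 0.045],
  [0.017, 0.028, 0, 0, 0, 0, 0.045],
  [0.017, 0.028, 0, 0, 0, 0, 0.045],
  [0.017, 0.028, 0, 0, 0, 0, 0.045],
  [0.017, 0.028, 0, 0, 0, 0, 0.045],
  [0.017, 0.028, 0, 0, 0, 0, 0.045],
  [0.015, 0.025, 0, 0, 0, 0, 0.045],
  [0.012, 0.018, 0, 0, 0, 0, 0.045],
  [0.005, 0.008, 0, 0, 0, 0, 0.045],
])

```text
clock: 8.85
ee_pos: [504.8, 205.9, 219.6]
tool_rot: [-0.001, 1.0, 0.0, -0.001]
wrist_force: [0.3, -0.8, -2.5]
gripper_width: 0.661
grip_force: 64.6
```

step_arm([
  [0, 0, 0, 0, 0, 0, 0.045],
  [0, 0, 0, 0, 0, 0, 0.045],
  [0, 0, 0, 0, 0, 0, 0.045],
])

```text
clock: 9.1
ee_pos: [507.3, 203.3, 219.7]
tool_rot: [0.0, 1.0, -0.0, -0.0]
wrist_force: [0.6, 0.3, -2.2]
gripper_width: 0.67
grip_force: 64.6
```

```bash
cat > ringview.py <<'E'
from h import *
s=bot.state(); p,d=bot.snapshot("wrist"); cv2.imwrite("pics/w6.png",p)
t=s["ee_pos"]; print(t,s["gripper_width"],s["grip_force"],s["wrist_force"])
C=cam("wrist",s); P=cloud(C,d); Q=P-t
r=np.hypot(Q[...,0],Q[...,1]); k=(r<33)&(Q[...,2]>28)&(Q[...,2]<45)&(np.abs(Q[...,1])<26)
q=Q[k]; A=np.c_[q[:,:2],np.ones(len(q))]; 
top=q[(q[:,2]>34)]; A=np.c_[top[:,:2],np.ones(len(top))]; print("n",len(q),"top plane",np.linalg.lstsq(A,top[:,2],rcond=None)[0], "x ext",np.percentile(q[:,0],[0.5,99.5]))
m=(k&(Q[...,2]>34)).astype(np.uint8)
L=P[(np.hypot(P[...,0]-506.8,P[...,1]-203.8)<30)&(P[...,2]>98)&(P[...,2]<112)]
print("lip",len(L),L.min(0) if len(L) else 0,L.max(0) if len(L) else 0)
E
python3 ringview.py
```

```text
[507.3066 203.2647 219.7351] 0.6698348101899343 64.61535701528192 [ 0.5509  0.2747 -2.2454]
n 7401 top plane [-0.0031 -0.0009 37.9553] x ext [-28.8719  29.0878]
lip 585 [489.759  186.1376  98.1281] [521.3509 220.4008 107.2415]
```

View pics/w6.png

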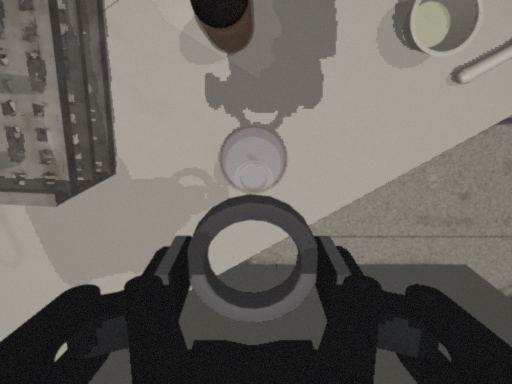

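The ring is held level (plane slope under 0.003), centred in the grip, with its underside at TCP+24. The mouth re-measures at about (506.4, 203.5). I'll descend to just above the lip and check alignment through the hole.

step_arm([
  [0.0009, 0.0002, 0.01, 0, 0, 0, 0.045],
  [0, 0, 0.02, 0, 0, 0, 0.045],
  [0, 0, 0.025, 0, 0, 0, 0.045],
  [0, 0, 0.025, 0, 0, 0, 0.045],
  [0, 0, 0.02, 0, 0, 0, 0.045],
  [0, 0, 0.015, 0, 0, 0, 0.045],
  [0, 0, 0.007, 0, 0, 0, 0.045],
  [0, 0, 0, 0, 0, 0, 0.045],
  [0, 0, 0, 0, 0, 0, 0.045],
  [0, 0, 0, 0, 0, 0, 0.045],
])

```text
clock: 9.98
ee_pos: [506.7, 204.1, 99.0]
tool_rot: [0.0, 1.0, 0.0, 0.001]
wrist_force: [-1.3, -0.4, -3.1]
gripper_width: 0.66
grip_force: 64.6
```

```bash
sed -i 's/w6.png/w7.png/' ringview.py
cat >> ringview.py <<'E'
for z,R0,n in((t[2]+24,21.5,"hole bottom"),(t[2]+38,21.5,"hole top"),(106,18,"lip")):
    c=np.array([506.4,203.5]) if n=="lip" else t[:2]
    for a in np.linspace(0,2*np.pi,40,endpoint=False):
        u=pix(C,(c[0]+R0*np.cos(a),c[1]+R0*np.sin(a),z)); cv2.circle(p,tuple(np.round(u).astype(int)),0,(0,255,0) if n=="lip" else (0,0,255),-1)
i=p[100:384,130:380]; cv2.imwrite("pics/w7c.png",cv2.resize(i,None,fx=2.1,fy=2.1,interpolation=cv2.INTER_CUBIC))
E
python3 ringview.py
```

```text
[506.7188 204.1079  99.0422] 0.6602793661629927 64.55326572060585 [-1.342  -0.4164 -3.1476]
n 7388 top plane [-0.      0.001  37.9626] x ext [-28.9603  28.9671]
lip 1223 [501.9692 185.9574  98.0022] [524.2709 220.542  107.289 ]
```

View pics/w7c.png

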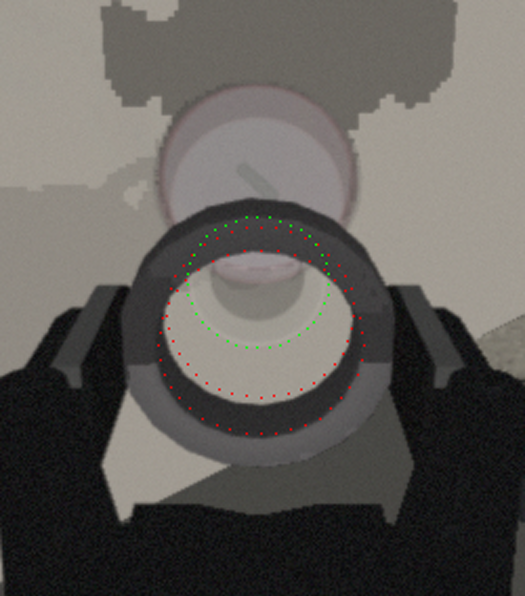

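The crop shows the held ring and, through its hole, the flask lip. The lip's lower arc (crop px ~(258,347)) coincides with the predicted green circle. The lip centre is (506.3,203.3), so I shift by (-0.4,-0.8) and lower the ring.

step_arm([
  [0.0004, -0.0008, 0, 0, 0, 0, 0.045],
  [0, 0, 0.006, 0, 0, 0, 0.045],
  [0, 0, 0.006, 0, 0, 0, 0.045],
  [0, 0, 0.006, 0, 0, 0, 0.045],
  [0, 0, 0.006, 0, 0, 0, 0.045],
  [0, 0, 0.006, 0, 0, 0, 0.045],
  [0, 0, 0.006, 0, 0, 0, 0.045],
  [0, 0, 0.006, 0, 0, 0, 0.045],
  [0, 0, 0, 0, 0, 0, 0.045],
])

```text
clock: 10.78
ee_pos: [504.9, 203.3, 54.7]
tool_rot: [-0.0, 1.0, -0.0, -0.001]
wrist_force: [-1.1, -0.7, -1.9]
gripper_width: 0.667
grip_force: 64.6
```

step_arm([
  [0, 0, 0.004, 0, 0, 0, 0.045],
  [0, 0, 0.004, 0, 0, 0, 0.045],
  [0, 0, 0.003, 0, 0, 0, 0.045],
  [0, 0, 0.002, 0, 0, 0, 0.045],
  [0, 0, 0, 0, 0, 0, 0.045],
  [0, 0, 0, 0, 0, 0, 0.045],
])

```text
clock: 11.28
ee_pos: [505.5, 203.4, 43.1]
tool_rot: [-0.0, 1.0, -0.0, 0.0]
wrist_force: [-0.2, -1.3, -2.2]
gripper_width: 0.667
grip_force: 64.6
```

There's no contact yet and the underside is about 67 mm up. I'll lower 1.5 mm more, then release gently.

step_arm([
  [-0.0004, 0, 0.0015, 0, 0, 0, 0.045],
  [0, 0, 0, 0, 0, 0, 0.05],
  [0, 0, 0, 0, 0, 0, 0.055],
  [0, 0, 0, 0, 0, 0, 0.06],
  [0, 0, 0, 0, 0, 0, 0.065],
  [0, 0, 0, 0, 0, 0, 0.07],
  [0, 0, 0, 0, 0, 0, 0.08],
  [0, 0, 0, 0, 0, 0, 0.0854],
  [0, 0, 0, 0, 0, 0, 0.0854],
  [0, 0, 0, 0, 0, 0, 0.0854],
])

```text
clock: 12.12
ee_pos: [505.9, 203.4, 41.6]
tool_rot: [-0.0, 1.0, 0.0, 0.0]
wrist_force: [-0.5, -0.3, -0.3]
gripper_width: 1.002
grip_force: 0.0
```

```bash
cat > ringflask.py <<'E'
from h import *
s=bot.state(); p,d=bot.snapshot("wrist"); t=s["ee_pos"]; print(t,s["gripper_width"],s["grip_force"],s["wrist_force"])
C=cam("wrist",s); P=cloud(C,d); r=np.hypot(P[...,0]-506.3,P[...,1]-203.3)
k=(r<34)&(P[...,2]>70)&(P[...,2]<88)&(r>20); q=P[k]; tp=q[q[:,2]>np.median(q[:,2])-2.5]
c=tp.mean(0)*0; A=np.c_[tp[:,0]-506,tp[:,1]-203,np.ones(len(tp))]; print("ring top plane",np.linalg.lstsq(A,tp[:,2],rcond=None)[0],"ext",np.percentile(tp,[1,99],0),len(tp))
L=P[(r<26)&(P[...,2]>101)&(P[...,2]<110)]; print("lip",len(L),L.min(0),L.max(0))
E
python3 ringflask.py
```

```text
[505.932  203.4483  41.6231] 1.001737374699784 0.0 [-0.5076 -0.278  -0.3459]
ring top plane [ 0.0209  0.0167 77.4489] ext [[477.5957 174.5506  75.036 ]
 [522.228  231.3956  79.0789]] 4375
lip 3474 [488.7284 185.6532 101.007 ] [524.3658 220.7299 107.4326]
```

The ring is released and seated level, with its top at about 78 mm and centred near (507,203). Next I go up and over the rack to the stopper.

step_arm([
  [0, 0, -0.01, 0, 0, 0, 0.0854],
  [0, 0, -0.02, 0, 0, 0, 0.0854],
  [0, 0, -0.03, 0, 0, 0, 0.0854],
  [0, 0, -0.03, 0, 0, 0, 0.0854],
  [0, 0, -0.03, 0, 0, 0, 0.0854],
  [0, 0, -0.03, 0, 0, 0, 0.0854],
  [0, 0, -0.03, 0, 0, 0, 0.0854],
  [0, 0, -0.02, 0, 0, 0, 0.0854],
])

```text
clock: 12.83
ee_pos: [506.2, 203.5, 244.4]
tool_rot: [-0.0, 1.0, 0.0, 0.001]
wrist_force: [1.2, 0.1, -0.7]
gripper_width: 1.001
grip_force: 0.0
```

step_arm([
  [0, -0.02, 0, 0, 0, 0, 0.0854],
  [0, -0.038, 0, 0, 0, 0, 0.0854],
  [0, -0.038, 0, 0, 0, 0, 0.0854],
  [0, -0.038, 0, 0, 0, 0, 0.0854],
  [0, -0.038, 0, 0, 0, 0, 0.0854],
  [0, -0.038, 0, 0, 0, 0, 0.0854],
  [0, -0.038, 0, 0, 0, 0, 0.0854],
  [0, -0.038, 0, 0, 0, 0, 0.0854],
  [0, -0.038, 0, 0, 0, 0, 0.0854],
  [0, -0.038, 0, 0, 0, 0, 0.0854],
  [0, -0.038, 0, 0, 0, 0, 0.0854],
  [0, -0.038, 0, 0, 0, 0, 0.0854],
])

```text
clock: 13.83
ee_pos: [505.6, -236.5, 241.7]
tool_rot: [-0.0, 1.0, -0.0, 0.0]
wrist_force: [0.2, 0.2, -0.1]
gripper_width: 1.004
grip_force: 0.0
```

step_arm([
  [0, 0, 0.03, 0, 0, 0, 0.0854],
  [0, 0, 0.03, 0, 0, 0, 0.0854],
  [0, 0, 0.03, 0, 0, 0, 0.0854],
  [0, 0, 0.02, 0, 0, 0, 0.0854],
  [0, 0, 0, 0, 0, 0, 0.0854],
  [0, 0, 0, 0, 0, 0, 0.0854],
  [0, 0, 0, 0, 0, 0, 0.0854],
])

```text
clock: 14.42
ee_pos: [506.6, -234.9, 133.0]
tool_rot: [-0.0, 1.0, -0.0, 0.001]
wrist_force: [0.1, -0.5, 0.1]
gripper_width: 1.0
grip_force: 0.0
```

Run:
```python
from h import *
s=bot.state(); p,d=bot.snapshot("wrist"); cv2.imwrite("pics/w8.png",p)
t=s["ee_pos"]; print(t,s["tool_rot"],s["clock"])
C=cam("wrist",s); P=cloud(C,d); r=np.hypot(P[...,0]-510,P[...,1]+236)
q=P[(r<30)&(P[...,2]>21)&(P[...,2]<31)]; print(len(q),np.median(q,0),q.min(0),q.max(0))
k=((r<30)&(P[...,2]>21)&(P[...,2]<31)).astype(np.uint8)
cs=max(cv2.findContours(k,cv2.RETR_EXTERNAL,cv2.CHAIN_APPROX_NONE)[0],key=len)
w=np.array([plane(C,x[0],26)[:2] for x in cs],np.float32); print(cv2.fitEllipse(w),cv2.minEnclosingCircle(w))
```

```text
[ 506.6282 -234.8902  133.0447] [-0.0002  1.     -0.0004  0.0007] 14.4167
704 [ 510.2628 -238.5225   26.0893] [ 497.3751 -251.7686   21.5892] [ 523.6341 -226.1301   28.4603]
((510.2745666503906, -238.8614959716797), (25.71192741394043, 26.385942459106445), 94.57952117919922) ((510.1955871582031, -238.88584899902344), 13.497085571289062)
```

The stopper is at (510.2,-238.9), 27 mm across with its top at 26, which matches the spec. I'll centre on it, descend so the tips end about 5 mm above the table, and grip.

step_arm([
  [-0.0036, -0.004, 0.02, 0, 0, 0, 0.0854],
  [0, 0, 0.03, 0, 0, 0, 0.0854],
  [0, 0, 0.03, 0, 0, 0, 0.0854],
  [0, 0, 0.03, 0, 0, 0, 0.0854],
  [0, 0, 0.02, 0, 0, 0, 0.0854],
  [0, 0, 0.013, 0, 0, 0, 0.0854],
  [0, 0, 0.006, 0, 0, 0, 0.0854],
  [0, 0, 0, 0, 0, 0, 0.0854],
  [0, 0, 0, 0, 0, 0, 0.0854],
  [0, 0, 0, 0, 0, 0, 0.0854],
])

```text
clock: 15.3
ee_pos: [510.5, -239.1, -16.0]
tool_rot: [-0.0, 1.0, -0.001, 0.001]
wrist_force: [-0.5, -0.2, -0.4]
gripper_width: 1.0
grip_force: 0.0
```

Run:
```python
from h import *
s=bot.state(); p,d=bot.snapshot("wrist"); cv2.imwrite("pics/w9.png",p)
t=s["ee_pos"]; print(t)
C=cam("wrist",s); P=cloud(C,d); r=np.hypot(P[...,0]-510,P[...,1]+239)
q=P[(r<22)&(P[...,2]>24)&(P[...,2]<30)]; print(len(q),q.mean(0),q.min(0),q.max(0))
for sg in(-1,1):
    q=P[(sg*(P[...,1]-t[1])>35)&(sg*(P[...,1]-t[1])<60)&(np.abs(P[...,0]-t[0])<14)&(P[...,2]>5)]; print(np.sort(q[:,2])[[0,5,10,20]])
```

```text
[ 510.5052 -239.1211  -16.0352]
2723 [ 509.6073 -239.079    26.0657] [ 496.4424 -252.105    24.0513] [ 523.9433 -226.0266   28.0787]
[18.5076 19.2393 20.1274 20.3998]
[18.1671 19.5401 20.0069 20.4264]
```

The tips are where I expected and the stopper is centred. Closing.

step_arm([
  [0, 0, 0, 0, 0, 0, 0.065],
  [0, 0, 0, 0, 0, 0, 0.05],
  [0, 0, 0, 0, 0, 0, 0.04],
  [0, 0, 0, 0, 0, 0, 0.034],
  [0, 0, 0, 0, 0, 0, 0.03],
  [0, 0, 0, 0, 0, 0, 0.026],
  [0, 0, 0, 0, 0, 0, 0.022],
  [0, 0, 0, 0, 0, 0, 0.018],
  [0, 0, 0, 0, 0, 0, 0.015],
  [0, 0, 0, 0, 0, 0, 0.015],
  [0, 0, 0, 0, 0, 0, 0.015],
])

```text
clock: 16.27
ee_pos: [509.7, -238.7, -17.1]
tool_rot: [-0.0, 1.0, -0.0, 0.0]
wrist_force: [-1.2, 0.8, 4.8]
gripper_width: 0.273
grip_force: 58.5
```

step_arm([
  [0, 0, -0.004, 0, 0, 0, 0.015],
  [0, 0, -0.012, 0, 0, 0, 0.015],
  [0, 0, -0.022, 0, 0, 0, 0.015],
  [0, 0, -0.028, 0, 0, 0, 0.015],
  [0, 0, -0.03, 0, 0, 0, 0.015],
  [0, 0, -0.03, 0, 0, 0, 0.015],
  [0, 0, -0.03, 0, 0, 0, 0.015],
  [0, 0, -0.03, 0, 0, 0, 0.015],
  [0, 0, -0.028, 0, 0, 0, 0.015],
  [0, 0, -0.022, 0, 0, 0, 0.015],
  [0, 0, -0.014, 0, 0, 0, 0.015],
  [0, 0, -0.006, 0, 0, 0, 0.015],
])

```text
clock: 17.27
ee_pos: [510.1, -238.9, 240.9]
tool_rot: [-0.0, 1.0, -0.001, 0.001]
wrist_force: [0.0, -0.1, 0.6]
gripper_width: 0.278
grip_force: 58.8
```

```bash
cat > stop.py <<'E'
from h import *
s=bot.state(); p,d=bot.snapshot("wrist"); cv2.imwrite("pics/w10.png",p); t=s["ee_pos"]
print(t,s["tool_rot"],s["gripper_width"],s["grip_force"],s["wrist_force"],s["clock"])
C=cam("wrist",s); P=cloud(C,d); Q=P-t; hsv=cv2.cvtColor(p,cv2.COLOR_BGR2HSV)
k=((hsv[...,0]<10)|(hsv[...,0]>170))&(hsv[...,1]>90)&(np.hypot(Q[...,0],Q[...,1])<25)&(Q[...,2]>0)&(Q[...,2]<60)
q=Q[k]; print("stopper rel",len(q),np.percentile(q,[1,50,99],0)); tp=q[q[:,2]>np.percentile(q[:,2],60)-2]
print("top",len(tp),np.linalg.lstsq(np.c_[tp[:,:2],np.ones(len(tp))],tp[:,2],rcond=None)[0],np.percentile(tp,[1,99],0))
cv2.imwrite("pics/w10c.png",cv2.resize(p[120:384,130:380],None,fx=2.2,fy=2.2,interpolation=cv2.INTER_CUBIC))
E
python3 stop.py
```

```text
[ 510.0881 -238.8575  240.8937] [-0.0001  1.     -0.0008  0.0012] 0.2776836059347802 58.767216555570485 [ 0.037  -0.0705  0.5941] 17.2667
stopper rel 3150 [[-12.2801 -11.9973  21.7079]
 [ -2.6451  -0.7624  43.0079]
 [ 12.6518  10.7197  44.563 ]]
top 2609 [ 0.0047 -0.0032 43.1684] [[-12.2056 -12.0217  41.6179]
 [ 12.8433  10.7508  44.6202]]
```

View pics/w10c.png

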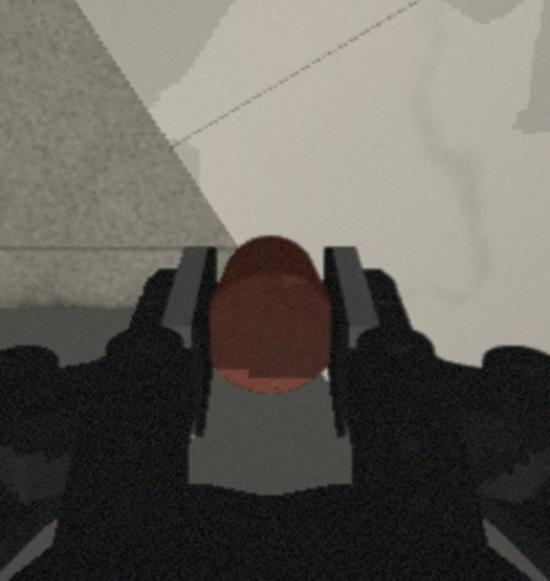

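The stopper is held upright (top slope under 0.005), with its foot at TCP+17.2 and nearly centred in the fingers. I'll carry it high over the rack to the flask.

step_arm([
  [0, 0.01, 0, 0, 0, 0, 0.015],
  [0, 0.02, 0, 0, 0, 0, 0.015],
  [0, 0.03, 0, 0, 0, 0, 0.015],
  [0, 0.036, 0, 0, 0, 0, 0.015],
  [0, 0.036, 0, 0, 0, 0, 0.015],
  [0, 0.036, 0, 0, 0, 0, 0.015],
  [0, 0.036, 0, 0, 0, 0, 0.015],
  [0, 0.036, 0, 0, 0, 0, 0.015],
  [0, 0.036, 0, 0, 0, 0, 0.015],
  [0, 0.036, 0, 0, 0, 0, 0.015],
  [0, 0.036, 0, 0, 0, 0, 0.015],
  [0.0038, 0.036, 0, 0, 0, 0, 0.015],
])

```text
clock: 18.32
ee_pos: [504.6, 147.6, 237.1]
tool_rot: [-0.0, 1.0, -0.0, -0.001]
wrist_force: [0.3, -0.7, 0.5]
gripper_width: 0.275
grip_force: 58.8
```

step_arm([
  [0, 0.03, 0, 0, 0, 0, 0.015],
  [0, 0.02, 0, 0, 0, 0, 0.015],
  [0, 0.008, 0, 0, 0, 0, 0.015],
  [0, 0, 0, 0, 0, 0, 0.015],
  [0, 0, 0, 0, 0, 0, 0.015],
  [0, 0, 0, 0, 0, 0, 0.015],
])

```text
clock: 18.82
ee_pos: [505.5, 202.5, 238.2]
tool_rot: [0.0, 1.0, -0.0, -0.0]
wrist_force: [-0.4, -0.1, -0.5]
gripper_width: 0.274
grip_force: 58.8
```

```bash
cat >> stop.py <<'E'
r=np.hypot(P[...,0]-506.3,P[...,1]-203.3)
k=(r<36)&(P[...,2]>70)&(P[...,2]<90)&(r>20); q=P[k]
if len(q)>20: print("ring ext",np.percentile(q,[1,50,99],0),len(q))
L=P[(r<26)&(P[...,2]>101)&(P[...,2]<110)]
if len(L): print("lip",len(L),np.percentile(L,[0.5,50,99.5],0))
E
python3 stop.py
```

```text
[505.5009 202.4732 238.1626] [ 0.0003  1.     -0.0002 -0.0004] 0.2742312288007313 58.796061171015026 [-0.4218 -0.0822 -0.5346] 18.8167
stopper rel 3160 [[-12.1345 -12.1532  21.7742]
 [ -2.502   -0.8103  43.0135]
 [ 12.8043  10.6676  44.5721]]
top 2618 [ 0.0008 -0.0028 43.1845] [[-12.1414 -12.164   41.6844]
 [ 12.9197  10.7062  44.6726]]
ring ext [[477.8022 174.6201  71.9653]
 [500.2233 202.5656  77.3298]
 [534.8124 231.5781  79.4859]] 1118
lip 543 [[489.5582 186.265  101.2096]
 [508.3755 203.4682 104.4142]
 [523.6403 220.6649 107.1292]]
```

The lip centre is (506.6,203.5), with the ring round it at (506.3,203.1). I'll shift by (+0.7,+1.5) and descend in two stages, checking between.

step_arm([
  [-0.0007, 0.0015, 0.01, 0, 0, 0, 0.015],
  [0, 0, 0.02, 0, 0, 0, 0.015],
  [0, 0, 0.025, 0, 0, 0, 0.015],
  [0, 0, 0.025, 0, 0, 0, 0.015],
  [0, 0, 0.02, 0, 0, 0, 0.015],
  [0, 0, 0.012, 0, 0, 0, 0.015],
  [0, 0, 0.008, 0, 0, 0, 0.015],
  [0, 0, 0.005, 0, 0, 0, 0.015],
  [0, 0, 0, 0, 0, 0, 0.015],
  [0, 0, 0, 0, 0, 0, 0.015],
  [0, 0, 0, 0, 0, 0, 0.015],
])

```text
clock: 19.78
ee_pos: [506.9, 204.9, 114.4]
tool_rot: [0.0, 1.0, 0.0, 0.001]
wrist_force: [0.1, 0.7, -0.0]
gripper_width: 0.269
grip_force: 58.8
```

```bash
python3 stop.py
```

```text
[506.937  204.8804 114.3944] [0.     1.     0.0001 0.0006] 0.2690602339743888 58.79775448440341 [ 0.1264  0.6673 -0.0055] 19.7833
stopper rel 3123 [[-12.1922 -12.0343  21.2477]
 [ -2.6877  -0.8411  43.0069]
 [ 12.2632  10.7087  44.5008]]
top 2572 [ 0.007  -0.0011 43.1709] [[-12.1391 -12.0491  41.7221]
 [ 12.3861  10.7294  44.5516]]
ring ext [[477.4908 174.6251  70.7671]
 [493.0691 203.3887  77.2108]
 [522.7328 231.4618  79.0977]] 2181
lip 905 [[489.3844 186.0543 101.1618]
 [501.4641 202.8982 104.4747]
 [517.6574 220.3445 106.8213]]
```

step_arm([
  [0.0006, -0.0009, 0.003, 0, 0, 0, 0.015],
  [0, 0, 0.004, 0, 0, 0, 0.015],
  [0, 0, 0.004, 0, 0, 0, 0.015],
  [0, 0, 0.003, 0, 0, 0, 0.015],
  [0, 0, 0.001, 0, 0, 0, 0.015],
  [0, 0, 0, 0, 0, 0, 0.015],
  [0, 0, 0, 0, 0, 0, 0.015],
  [0, 0, 0, 0, 0, 0, 0.015],
  [0, 0, 0, 0, 0, 0, 0.015],
  [0, 0, 0, 0, 0, 0, 0.015],
])

```text
clock: 20.67
ee_pos: [505.9, 204.0, 98.7]
tool_rot: [-0.0, 1.0, 0.0, 0.0]
wrist_force: [-0.1, 0.2, -0.2]
gripper_width: 0.276
grip_force: 58.8
```

```bash
python3 stop.py
```

```text
[505.9349 204.0479  98.7289] [-0.0001  1.      0.      0.0001] 0.2763153209982645 58.7967379904876 [-0.0813  0.2253 -0.1689] 20.6667
stopper rel 3127 [[-12.1471 -12.2007  21.6609]
 [ -2.6783  -0.8323  42.9948]
 [ 12.3734  10.6067  44.5512]]
top 2576 [ 0.0051 -0.005  43.153 ] [[-12.1442 -12.2041  41.607 ]
 [ 12.5662  10.6409  44.6114]]
ring ext [[477.5786 174.6374  70.9906]
 [491.11   203.192   77.1451]
 [516.7362 231.5553  79.1221]] 2326
lip 695 [[489.1853 186.9675 101.1331]
 [496.4983 203.2027 104.3879]
 [512.7888 219.7488 106.7787]]
```

The stopper foot is at z≈116, about 10 mm above the rim. It is centred within about 1 mm, level and touching nothing. Handing in.

```bash
python3 -c "
from bench import bot
print(bot.sign_off())"
```

```text
the job is handed in; nothing more can be done
None
```

I handed the job in at about 21 s, with no verdict shown: by the last wrist-camera check, the ring sits level on the flask's shoulder, let go, and the stopper is held upright, centred within about 1 mm and about 10 mm above the mouth.

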